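Dry-fit the turned finials in their bases

TASK

Fit the four round-footed wooden finials into the four white bases by size: the smallest foot in the smallest recess, the next in the next, up to the largest in the largest, each standing upright with its foot flat on the recess floor. Set them down rather than dropping them, tip none over, and leave the square-footed finial and the green tin where they stand.

Things in the scene. Friction and masses are not known exactly. Their poses are not given: they have to be found in the camera images.
- finial_small_mid (a point): Small turned brown wooden finial with a round foot, loose, standing upright: foot 32 mm in diameter and 12 mm thick, on it a plain round post 26 mm in diameter rising to 46 mm above the underside (the part to grip; only its top 34 mm stands clear of the foot). Weighs roughly 62 g. The point is on its axis, half-way up: 23 mm above the underside, 23 mm below the top; z points up.
- finial_medium_mid (a point): Medium turned brown wooden finial with a round foot, loose, standing upright: foot 48 mm in diameter and 12 mm thick, on it a plain round post 26 mm in diameter rising to 46 mm above the underside (the part to grip; only its top 34 mm stands clear of the foot). Weighs roughly 78 g. The point is on its axis, half-way up: 23 mm above the underside, 23 mm below the top; z points up.
- finial_large_mid (a point): Large turned brown wooden finial with a round foot, loose, standing upright: foot 64 mm in diameter and 12 mm thick, on it a plain round post 26 mm in diameter rising to 46 mm above the underside (the part to grip; only its top 34 mm stands clear of the foot). Weighs roughly 94 g. The point is on its axis, half-way up: 23 mm above the underside, 23 mm below the top; z points up.
- finial_largest_mid (a point): Largest turned brown wooden finial with a round foot, loose, standing upright: foot 80 mm in diameter and 12 mm thick, on it a plain round post 26 mm in diameter rising to 46 mm above the underside (the part to grip; only its top 34 mm stands clear of the foot). Weighs roughly 110 g. The point is on its axis, half-way up: 23 mm above the underside, 23 mm below the top; z points up.
- base_small_recess (a point): White-primed round wooden base, 112 mm in diameter and 24 mm high, fixed to the bench, with a round recess in its top, the small of the four: 48 mm in diameter, 8 mm deep, dark floor (8 mm of room all round the 32 mm foot that belongs here). The point is the centre of the recess floor, 16 mm above the bench and 8 mm below the rim; z points up.
- base_medium_recess (a point): White-primed round wooden base, 112 mm in diameter and 24 mm high, fixed to the bench, with a round recess in its top, the medium of the four: 64 mm in diameter, 8 mm deep, dark floor (8 mm of room all round the 48 mm foot that belongs here). The point is the centre of the recess floor, 16 mm above the bench and 8 mm below the rim; z points up.
- base_large_recess (a point): White-primed round wooden base, 112 mm in diameter and 24 mm high, fixed to the bench, with a round recess in its top, the large of the four: 80 mm in diameter, 8 mm deep, dark floor (8 mm of room all round the 64 mm foot that belongs here). The point is the centre of the recess floor, 16 mm above the bench and 8 mm below the rim; z points up.
- base_largest_recess (a point): White-primed round wooden base, 112 mm in diameter and 24 mm high, fixed to the bench, with a round recess in its top, the largest of the four: 96 mm in diameter, 8 mm deep, dark floor (8 mm of room all round the 80 mm foot that belongs here). The point is the centre of the recess floor, 16 mm above the bench and 8 mm below the rim; z points up.
- finial_square_mid (a point): Bystander: brown finial like the others but with a square foot, 56 x 56 x 12 mm, and the same 26 mm post, 46 mm high in all; loose. To be left where it stands. The point is on its axis, 23 mm above the underside.
- tin_mid (a point): Bystander: green filler tin with a green lid and a paper band, 66 mm in diameter, 70 mm high, loose, standing. To be left where it stands. The point is on its axis, half-way up (35 mm).
Not all that is in view belongs to the job. Of the things shaped like the part that bears tin_mid, the green one is meant.

How it is judged:
By the outcome, as a careful person would: the job done as asked, in the order asked, and still so for the second after the job is handed in, with the robot touching nothing.
It also fails if it takes over 106 s, if anything falls off the work surface, if the arm or the gripper's body presses on something with over 40 N, if the wrist force passes 120 N, or if a joint passes its speed limit or range.

ROBOT

A 6-joint arm with a two-finger parallel gripper is mounted at the origin on the work surface. World frame = base frame: x ahead of the robot, y to its left, z up, the work surface at z = 0. Lengths are in m, angles in rad, forces in N, time in s.
With the tool pointing down it reaches from about 0.275 to 1 m from the base axis. Payload 8.4 kg.
Tool frame: the origin (TCP) lies on the centre line of the jaws, within the pads' length; the fingertips stand 17 mm ahead of it and the grasp point (between the pads) lies 2 mm behind it (bot.tcp_to_tips is the y of the fingertips in the tool frame, in m); y points along the fingers, z is the direction in which the jaws open and shut, and the axes are right-handed (so a half turn about y gives the same grasp; the last joint's range is limited). The gripper opens to 85 mm and grips with 20 to 120 N. Pads are 22 mm wide; open, the fingers measure 114 mm over their backs; the gripper's body (76 mm by 85 mm) begins 54 mm behind the grasp point. The pads swing forward as they close: fully open they stand 13 mm farther back than shut.
Start: joints at [1.285, 0.353, 1.633, -0, 1.155, -0.002], TCP at [0.175, 0.6, 0.248] pointing down, gripper open.
Joint ranges: [-2.63, 2.63], [-0.92, 2.1], [0.06, 2.66], [-1.3, 4.44], [0, 2.69], [-3.02, 3.02]. Speed limits (rad/s): [2.22, 2.22, 2.79, 3.14, 3.14, 3.14].

INTERFACE

Orientations are given as a unit quaternion [x, y, z, w].
In Python, from workcell import bot, hand, kinematics, get_obs, vision, hand_in gives the robot as it stands. The module is installed in compiled form; this text tells all that it offers. Calls block until the motion is done:
- bot.reach(position, orientation): joint-space move of the TCP to a pose.
- bot.servo_line(position, ori=None, velocity=0.15): straight line of the TCP; ori=None keeps the orientation; velocity is the mean speed in m/s.
- bot.goto_joints(angles): joint-space move.
- hand.move_gripper(opening, strength=None): finger opening in m; strength is the grip in N (None keeps the last); returns when the fingers have stopped.
- bot.dwell(seconds).
- kinematics.solve_ik(position, orientation): joint angles nearest the present ones, or None.
- get_obs(): the state.
- vision.read_camera(name): name is "side" or "top" or "wrist"; returns a dict with "frame" (400x640x3 uint8, red, green, blue), "intrinsics" (3x3 intrinsics, pixels), "view" (4x4, takes a point from world to camera coordinates). Camera axes: x right, y down, z forward; pixel columns grow to the right and rows downward; lengths in m; the calibration is good to about 2 mm. A picture is of the moment at which its call begins. There is no depth.
A pose or a line that the arm cannot do raises bot.IKError and nothing moves.
- hand_in(): hands the job in, once; it reports no verdict.
The state is a dict: "time_s": time; "joint_pos": joint angles; "joint_vel": joint speeds; "joint_efforts": joint torques, N m; "position": TCP position; "orientation": TCP orientation; "wrist_force": force on the tool from outside, world axes, zero at the start; "ft_torque": the same for the moment, N m; "gripper_width": finger opening in m.
Only numpy, scipy, OpenCV 4.12 (cv2) and the standard library are available. Lean on these libraries where they do the work, as an engineer would, in place of code of your own. Each camera call takes 0.05 s, during which the arm holds its last target. There are 200 camera calls.

## Working session

There is one attempt and no reset: what is moved stays moved. The work goes in short steps, each a Python script; the robot and the scene stay as the last script left them, time stands still between calls to the robot, and variables do not carry over. Pictures are saved under pics/ and viewed, about 12 in all and at most 16, crops included, and the job is handed in when it is done.

```bash
mkdir -p pics
python3 - <<'E'
from workcell import bot, hand, kinematics, get_obs, vision
import cv2,numpy as np,pickle
o=get_obs();print(o)
for n in("top","side"):
    r=vision.read_camera(n);pickle.dump(r,open(n+'.pkl','wb'))
    cv2.imwrite(f'pics/{n}0.png',r['frame'][:,:,::-1]);print(r['intrinsics'],r['view'])
E
```

```text
{'time_s': 0.0, 'joint_pos': array([ 1.28459616e+00,  3.53631278e-01,  1.63411142e+00, -2.65746239e-06,
        1.15517366e+00, -2.38343101e-03]), 'joint_vel': array([ 0.00025399, -0.00092526,  0.00018727,  0.00152522, -0.00125352,
        0.0007057 ]), 'joint_efforts': array([-4.84862321e-04, -6.05258846e+01, -3.42057216e+01, -1.04616915e-04,
        9.53285722e-03,  5.04703394e-06]), 'position': array([0.17488299, 0.59958616, 0.24758191]), 'orientation': array([ 0.70046203, -0.10007396,  0.09994108, -0.69953551]), 'wrist_force': array([0.27583229, 0.41052799, 0.5374009 ]), 'ft_torque': array([-0.03210809,  0.01917407, -0.01071345]), 'gripper_width': 0.08532708023178039}
[[454.09817386   0.         322.0409425 ]
 [  0.         454.09817386 201.18246689]
 [  0.           0.           1.        ]] [[ 2.48136404e-02 -9.99584729e-01 -1.46510368e-02  4.45849009e-04]
 [-9.95613594e-01 -2.33872676e-02 -9.05903249e-02  5.35984057e-01]
 [ 9.02100577e-02  1.68346472e-02 -9.95780468e-01  1.44938298e+00]
 [ 0.00000000e+00  0.00000000e+00  0.00000000e+00  1.00000000e+00]]
[[516.49205511   0.         321.01169374]
 [  0.         516.49205511 203.01484024]
 [  0.           0.           1.        ]] [[ 0.77758732 -0.62868329 -0.01073721 -0.41664863]
 [-0.44136297 -0.53357846 -0.72145184  0.28344607]
 [ 0.44783557  0.56573081 -0.69238137  1.25606937]
 [ 0.          0.          0.          1.        ]]
```

View pics/top0.png

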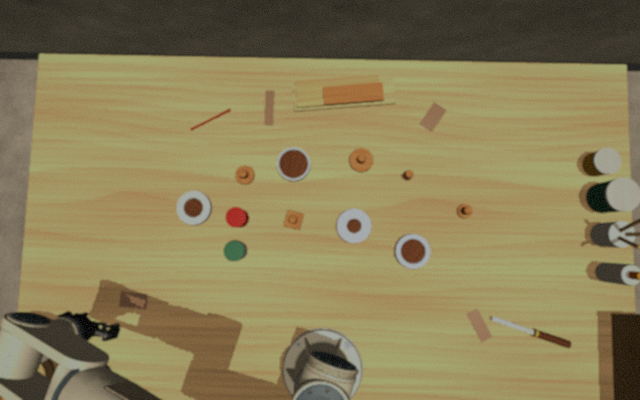

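View pics/side0.png

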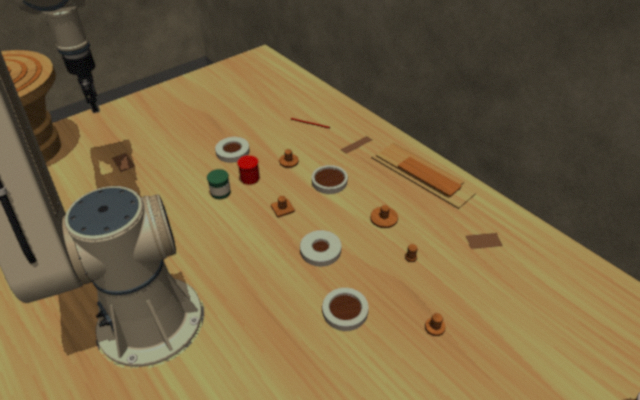

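Candidates in the top view are finials at (245,175), (361,160), (408,175) and (465,211), with the square one at (293,219). The bases are at (194,208), (293,164), (354,226) and (413,251). The green tin is at (235,250) and a red tin, a lookalike, at (236,217). Next I measure diameters to choose, with one close crop.

```bash
cat > h.py <<'E'
import cv2,numpy as np
def ray(r,uv,z):
    K,V=r['intrinsics'],r['view'];R,t=V[:3,:3],V[:3,3]
    C=-R.T@t;d=R.T@np.linalg.solve(K,[uv[0],uv[1],1.]);return C+d*(z-C[2])/d[2]
def proj(r,p):
    c=r['view'][:3,:3]@np.asarray(p)+r['view'][:3,3];q=r['intrinsics']@c;return q[:2]/q[2]
E
python3 - <<'E'
import pickle,cv2,numpy as np
from h import *
r=pickle.load(open('top.pkl','rb'));f=r['frame']
hsv=cv2.cvtColor(f,cv2.COLOR_RGB2HSV)
def near(c,z,m,name):
    n,l,s,ce=cv2.connectedComponentsWithStats(m.astype(np.uint8))
    ok=[i for i in range(1,n) if s[i,4]>20 and np.hypot(*(ce[i]-c))<8]
    for i in ok:
        cn=max(cv2.findContours((l==i).astype(np.uint8),0,1)[0],key=cv2.contourArea)
        (u,v),rad=cv2.minEnclosingCircle(cn)
        print(name,c,'p',ray(r,(u,v),z).round(4),'dia_mm',round(rad*2*3.2),'areadia',round(2*3.2*(s[i,4]/np.pi)**.5))
for c in[(194,208),(293,164),(354,226),(413,251)]: near(c,.016,hsv[:,:,2]<130,'rec'); near(c,.024,(hsv[:,:,1]<70)&(hsv[:,:,2]>120),'rim')
for c in[(245,175),(361,160),(408,175),(465,211),(293,219)]:
    print(hsv[c[1]+4,c[0]],hsv[c[1]+25,c[0]]); near(c,.012,(hsv[:,:,0]<17)&(hsv[:,:,1]>135),'fin')
cv2.imwrite('pics/crop0.png',cv2.resize(f[130:280,160:490,::-1],None,fx=2.4,fy=2.4,interpolation=cv2.INTER_CUBIC))
E
```

```text
rec (194, 208) p [0.5069 0.4366 0.016 ] dia_mm 61 areadia 61
rim (194, 208) p [0.5051 0.4326 0.024 ] dia_mm 114 areadia 96
rec (293, 164) p [0.6598 0.1122 0.016 ] dia_mm 91 areadia 91
rim (293, 164) p [0.6574 0.1121 0.024 ] dia_mm 114 areadia 68
rec (354, 226) p [ 0.4605 -0.0911  0.016 ] dia_mm 46 areadia 45
rim (354, 226) p [ 0.4595 -0.0906  0.024 ] dia_mm 115 areadia 106
rec (413, 251) p [ 0.3821 -0.2824  0.016 ] dia_mm 79 areadia 78
rim (413, 251) p [ 0.3827 -0.281   0.024 ] dia_mm 117 areadia 87
[ 15 166 157] [ 24  98 167]
fin (245, 175) p [0.6183 0.2718 0.012 ] dia_mm 58 areadia 58
[ 16 165 144] [ 23  97 166]
fin (361, 160) p [ 0.6769 -0.1097  0.012 ] dia_mm 72 areadia 72
[ 16 151 108] [ 22 109 162]
fin (408, 175) p [ 0.632  -0.2637  0.012 ] dia_mm 32 areadia 29
[ 16 143 150] [ 24 102 163]
fin (465, 211) p [ 0.5174 -0.4487  0.012 ] dia_mm 48 areadia 44
[ 13 169 137] [ 23 102 162]
fin (293, 219) p [0.4747 0.1052 0.012 ] dia_mm 65 areadia 57
```

View pics/crop0.png

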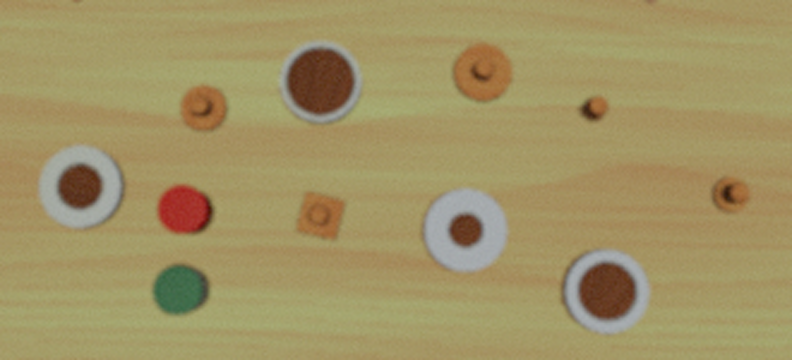

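The sizes are clear: small (408,175), medium (465,211), large (245,175) and largest (361,160). The recesses are small (354,226), medium (194,208), large (413,251) and largest (293,164). The square finial is at (293,219). Next I hover over the small finial and look with the wrist camera.

```bash
cat >> h.py <<'E'
from scipy.spatial.transform import Rotation as Rt
F={'small':(.632,-.2637),'medium':(.5174,-.4487),'large':(.6183,.2718),'largest':(.6769,-.1097)}
B={'small':(.460,-.0908),'medium':(.506,.4346),'large':(.3824,-.2817),'largest':(.6586,.1122)}
def ori(p):
    a=np.arctan2(p[1],p[0]); y=np.array([0,0,-1.]); z=np.array([-np.sin(a),np.cos(a),0])*SGN
    return Rt.from_matrix(np.c_[np.cross(y,z),y,z]).as_quat()
R0=Rt.from_quat([0.70046203,-0.10007396,0.09994108,-0.69953551]).as_matrix()
SGN=1 if R0[:2,2]@[-np.sin(1.2846),np.cos(1.2846)]>0 else -1
E
python3 - <<'E'
from workcell import *
from workcell import bot,hand,get_obs,vision
import pickle
from h import *
print(R0.round(3),SGN,bot.tcp_to_tips)
p=F['small'];bot.reach([*p,.17],ori(p))
r=vision.read_camera('wrist');pickle.dump(r,open('w.pkl','wb'))
cv2.imwrite('pics/w1.png',r['frame'][:,:,::-1]);o=get_obs();print(o['time_s'],o['position'],o['joint_pos'].round(2))
print(proj(r,[*p,.012]),proj(r,[*p,.046]))
E
```

```text
[[ 0.96  -0.     0.28 ]
 [-0.28  -0.001  0.96 ]
 [-0.    -1.    -0.001]] 1 0.017
3.5667 [ 0.63229074 -0.26303217  0.17007327] [-0.4   0.52  1.56  0.    1.06 -1.57]
[319.70644084 188.2753883 ] [319.68198871 198.88018303]
```

View pics/w1.png

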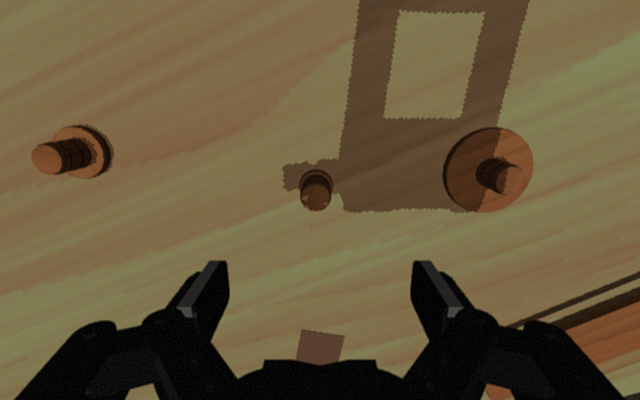

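The small finial's top is at (316,200), predicted (320,199). The medium top is at about (47,157) and the largest at about (508,178). I refine all three from this view and then place the small one.

```bash
cat >> h.py <<'E'
def pickplace(n,f=None,dz=.036,side=True):
    from workcell import bot,hand,get_obs,vision
    g=lambda s:(lambda o:print(s,round(o['time_s'],2),o['position'].round(4),'F',o['wrist_force'].round(1),'w',round(o['gripper_width'],4)))(get_obs())
    p=F[n] if f is None else f; b=B[n]
    hand.move_gripper(.060)
    bot.reach([*p,.13],ori(p))
    bot.servo_line([*p,dz],velocity=.08)
    hand.move_gripper(.0,30); g('gripped')
    bot.servo_line([*p,.14],velocity=.12); g('lifted')
    return p,b,g
def show(name,cam,crop=None):
    from workcell import vision
    r=vision.read_camera(cam); f=r['frame'][:,:,::-1]
    if crop: f=f[crop[1]:crop[3],crop[0]:crop[2]]; f=cv2.resize(f,None,fx=3,fy=3)
    cv2.imwrite(f'pics/{name}.png',f); return r
E
python3 - <<'E'
import pickle
from h import *
from workcell import bot
r=pickle.load(open('w.pkl','rb'))
for n,uv in [('small',(316,199.5)),('medium',(47,157)),('largest',(508,178))]: print(n,ray(r,uv,.046),F[n])
q=tuple(ray(r,(316,199.5),.046)[:2])
p,b,g=pickplace('small',q)
bot.reach([*b,.14],ori(b)); g('over')
print(proj(show('w2','wrist'),[*b,.024]))
E
```

```text
small [ 0.63131521 -0.26674999  0.046     ] (0.632, -0.2637)
medium [ 0.51534784 -0.45211482  0.046     ] (0.5174, -0.4487)
largest [ 0.67478858 -0.11471651  0.046     ] (0.6769, -0.1097)
gripped 5.95 [ 0.6316 -0.2669  0.0365] F [-1.1  0.7  3.2] w 0.025
lifted 6.97 [ 0.6308 -0.2665  0.1391] F [ 0.1  0.2 -1. ] w 0.0249
over 7.93 [ 0.4616 -0.0914  0.1403] F [ 0.3 -0.1 -1.1] w 0.0249
[321.25917755 199.73908798]
```

View pics/w2.png

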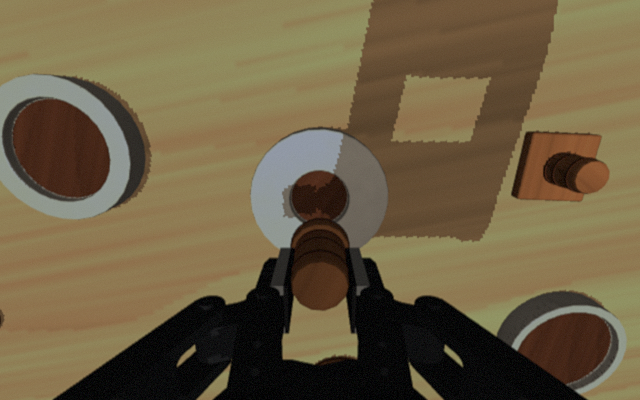

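The finial is held upright and the recess is seen at about (319,198), predicted (321,200), so about 1–2 mm off. I set it down.

```bash
cat >> h.py <<'E'
def place(b,g,z=.052):
    from workcell import bot,hand,get_obs
    bot.servo_line([*b,.062],velocity=.10); fz0=get_obs()['wrist_force'][2]
    while z>.048:
        bot.servo_line([*b,z+.0015],velocity=.03); bot.dwell(.1)
        if abs(get_obs()['wrist_force'][2]-fz0)>2.5: break
        z-=.001
    g('set'); hand.move_gripper(.050); g('open')
    bot.servo_line([*b,.13],velocity=.15)
E
python3 - <<'E'
from h import *
import pickle
from workcell import vision,bot,get_obs
r=vision.read_camera('wrist'); b=tuple(ray(r,(319.5,198),.024)[:2]); print(b)
g=lambda s:(lambda o:print(s,round(o['time_s'],2),o['position'].round(4),'F',o['wrist_force'].round(1)))(get_obs())
place(b,g)
show('w3','wrist')
E
```

```text
(np.float64(0.4584419141434589), np.float64(-0.09210474632189564))
set 10.2 [ 0.4585 -0.0921  0.0524] F [-4.1  1.9 15.7]
open 10.57 [ 0.4584 -0.0921  0.0514] F [-0.8  0.4  0. ]
```

View pics/w3.png

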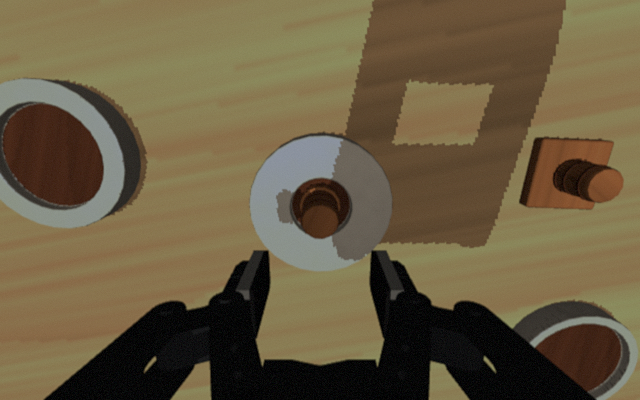

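The small finial stands in its recess, post at (320,215) and foot within the rim at (320,205). Medium is next.

```bash
sed -i 's/z=.052)/z=.0535)/;s/z-=.001/z-=.0007/' h.py
python3 - <<'E'
from h import *
from workcell import bot
p,b,g=pickplace('medium',(.5153,-.4521))
bot.reach([*b,.14],ori(b)); g('over')
r=show('w4','wrist');print(proj(r,[*b,.024]),proj(r,[*F['large'],.046]))
E
```

```text
gripped 14.66 [ 0.5155 -0.4523  0.0365] F [-1.3 -0.5  4.6] w 0.0251
lifted 15.68 [ 0.5148 -0.4517  0.1391] F [ 0.2  0.2 -1.7] w 0.0245
over 18.78 [0.5065 0.434  0.14  ] F [-0.5  0.4 -1.3] w 0.025
[322.28519802 203.45173631] [ 51.65015619 185.81655162]
```

View pics/w4.png

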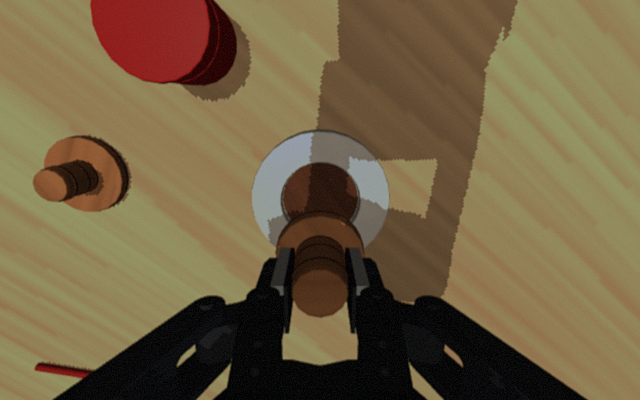

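The recess centre is at about (320,200) and the medium finial is upright. The large finial's top is at (49,183).

Run:
```python
from h import *
from workcell import vision,bot,get_obs
r=vision.read_camera('wrist'); b=tuple(ray(r,(320,199),.024)[:2]); L=tuple(ray(r,(49,183),.046)[:2]); print(b,L)
g=lambda s:(lambda o:print(s,round(o['time_s'],2),o['position'].round(4),'F',o['wrist_force'].round(1)))(get_obs())
place(b,g); show('w5','wrist')
p,b,g=pickplace('large',L)
bot.reach([*b,.14],ori(b)); g('over')
r=show('w6','wrist');print(proj(r,[*b,.024]))
a=cv2.imread('pics/w5.png');c=cv2.imread('pics/w6.png');cv2.imwrite('pics/w56.png',cv2.resize(np.vstack([a[60:340],c]),None,fx=.88,fy=.88))
```

```text
(np.float64(0.5042990077548447), np.float64(0.4307750067478342)) (np.float64(0.617560624898756), np.float64(0.2694376594458979))
set 21.7 [0.5044 0.4309 0.0526] F [-1.3 -1.7  4. ]
open 22.07 [0.5043 0.4307 0.052 ] F [-0.1  0.7  0.2]
gripped 25.59 [0.6178 0.2696 0.0365] F [-1.1  0.3  5.1] w 0.0247
lifted 26.61 [0.617  0.2692 0.1391] F [-0.8 -1.  -1. ] w 0.0254
over 28.76 [ 0.383  -0.2814  0.14  ] F [-0.3 -0.4 -0.7] w 0.025
[319.58258018 201.11470132]
```

View pics/w56.png

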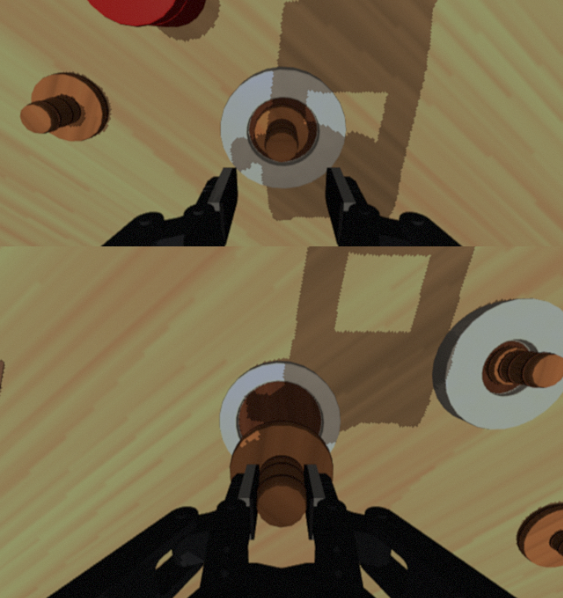

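Medium is seated at the centre of its recess. The large base's centre is at about (318.5,199.5) in the full frame. I place large and then fetch largest.

Run:
```python
from h import *
from workcell import vision,bot,get_obs
r=vision.read_camera('wrist'); b=tuple(ray(r,(318.5,199.5),.024)[:2]); print(b)
g=lambda s:(lambda o:print(s,round(o['time_s'],2),o['position'].round(4),'F',o['wrist_force'].round(1)))(get_obs())
place(b,g); show('w7','wrist')
p,b,g=pickplace('largest',(.6748,-.1147))
bot.reach([*b,.14],ori(b)); g('over')
r=show('w8','wrist');print(proj(r,[*b,.024]))
a=cv2.imread('pics/w7.png');c=cv2.imread('pics/w8.png');cv2.imwrite('pics/w78.png',cv2.resize(np.vstack([a[60:340],c]),None,fx=.88,fy=.88))
```

```text
(np.float64(0.3807562741494875), np.float64(-0.2815279516684063))
set 31.68 [ 0.3808 -0.2816  0.0525] F [-0.8  0.   5.1]
open 32.04 [ 0.3807 -0.2815  0.0521] F [-0.1 -0.5 -0.4]
gripped 36.03 [ 0.6751 -0.1147  0.0366] F [-1.4  1.   5.3] w 0.025
lifted 37.05 [ 0.6742 -0.1145  0.1391] F [-0.9  0.6 -2.7] w 0.0249
over 37.96 [0.6587 0.1112 0.1397] F [-0.6  0.  -1.7] w 0.0251
[322.54651372 202.77681555]
```

View pics/w78.png

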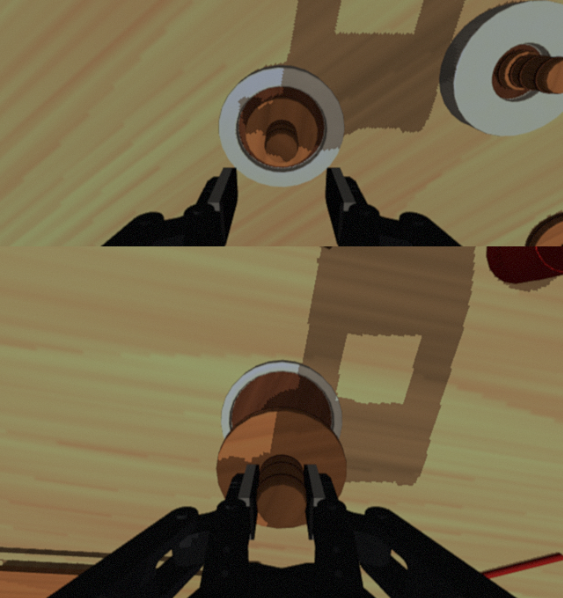

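Large is seated with a gap all round. The largest base's centre is at about (319.5,198.5). I place largest and then back away for an overall check.

Run:
```python
from h import *
from workcell import vision,bot,get_obs
r=vision.read_camera('wrist'); b=tuple(ray(r,(319.5,199),.024)[:2]); print(b)
g=lambda s:(lambda o:print(s,round(o['time_s'],2),o['position'].round(4),'F',o['wrist_force'].round(1)))(get_obs())
place(b,g); show('w9','wrist')
bot.goto_joints([1.285,.353,1.633,0,1.155,-.002]);g('home')
show('t9','top',(160,130,420,290)); show('s9','side',(190,110,450,340))
a=cv2.imread('pics/w9.png')[80:320];t=cv2.resize(cv2.imread('pics/t9.png'),(640,394))
cv2.imwrite('pics/f.png',cv2.resize(np.vstack([a,t]),None,fx=.94,fy=.94))
cv2.imwrite('pics/s9.png',cv2.resize(cv2.imread('pics/s9.png'),(670,593)))
```

```text
(np.float64(0.6560440880896217), np.float64(0.10871674564902299))
set 40.88 [0.6562 0.1087 0.0526] F [-2.4  0.1  4.5]
open 41.24 [0.656  0.1087 0.052 ] F [1.3 0.8 0.3]
home 44.43 [0.1755 0.6001 0.2483] F [ 0.3 -0.1  0.6]
```

View pics/f.png

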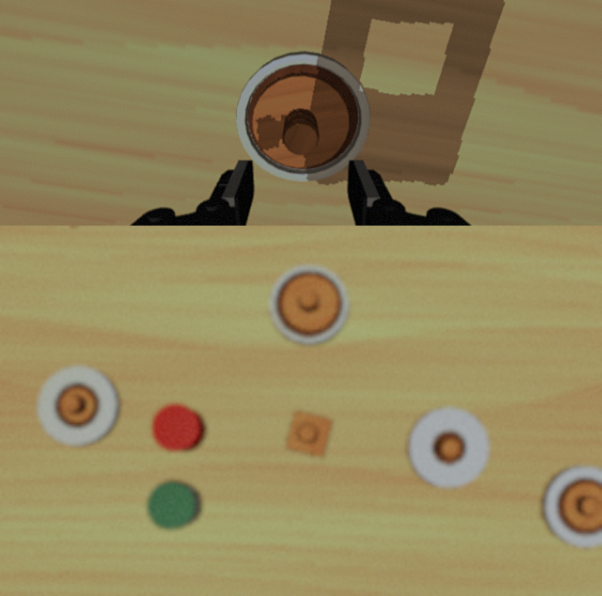

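View pics/s9.png

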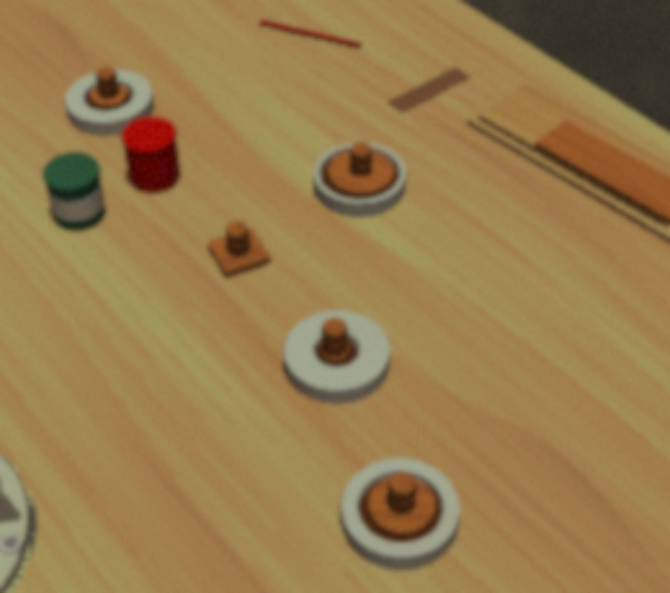

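All four finials stand upright and seated with a dark gap round each foot. The square finial and the green tin are where they were. I hand in.

```bash
python3 -c "
from workcell import hand_in;print(hand_in())"
```

```text
the job is handed in; nothing more can be done
None
```

The four round-footed finials were placed small, medium, large, largest, each in its matching recess. The job was handed in after about 44 s of robot time, against a limit of 106 s.

- **Last checks:** Wrist, top and side pictures show every finial upright and inside its recess. The square finial and the green tin look unmoved by eye in those pictures. The arm is back at its start pose, touching nothing.
- **Set-down forces:** The small finial touched down at about 16 N because I started that descent too coarse. I made the steps finer, and the other three touched at 4–5 N.
- **Disagreement:** The top and wrist cameras differed by 2–5 mm. I used the wrist-camera positions, which fit within the 8 mm clearance.

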